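# Hold the recessed reset button of a gateway in its programming cradle

### The job

Of the two grey gateways on the bench, seat the one whose round reset port in the lid is open (the other still has its plug in) flat in the programming cradle, its round connector between the two end pins, and let go of it. Then draw the screwdriver out of its wooden stand by the handle, put its blade straight down through the port and press the recessed reset button to its stop, without forcing it. Keep it down for three seconds and finish like that, still gripping the screwdriver and holding the button down, with everything else left where it is.

Things in the scene. Friction and masses are not known exactly. Their poses are not given: they have to be found in the camera images.
- gateway: Gateway with the open port: loose grey plastic box, 0.11-0.22 kg, 84 mm long (own x), 50 wide (own y), 34 high; origin at the centre of its underside, z up. A round steel connector, 14 mm thick (18 mm collar), stands 14 mm out of the middle of its +x end, axis 16 mm above the underside. Grip it by its long sides, 50 mm apart. A thin blank metal plate lies on the +x half of the lid.
- gateway_port (a point): Centre of the mouth of the open gateway's reset port, level with the lid's top: a round hole 10 mm wide in a 5 mm thick lid, on the lid's centre line, 20 mm from the middle towards the plain (-x) end. Behind it lies the white button, 13 mm wide (wider than the hole), its flat top 16 mm below this point until pressed. Axes as for the gateway.
- reset_button (a joint): Reset button of the open gateway: 0 released, growing to 0.005 m (its stop) as it is pushed down into the gateway. It springs back; pushing takes about 2.4 N at the start and 4.4 N at the stop.
- gateway_sealed: The other gateway, loose: the same box and connector, but a slotted steel plug head, 17 mm across and 3.5 mm high, sits on the lid where the port is. Origin and axes as for the open gateway. To be left alone.
- cradle: Programming cradle, fixed: black plate 128 x 84 mm, 10 thick; origin under the nest's centre, x to the connector end. Seven steel pins 8 mm thick, 13.5 high, the upper 6.5 mm tapered to a 2 mm nose: two on each long side, 27 mm either way from the middle; two at the +x end, 33 mm apart, the gateway's connector going between them; one amid the -x end.
- cradle_nest (a point): Centre of the nest on the cradle plate's top, 10 mm above the bench, where the centre of the gateway's underside belongs; z up, x to the connector end. Seated, the gateway's axes point as these do, with 1.5 mm of play on each side. The wrong way round, the connector would ride on the single pin. Mid-way along the long sides there are no pins, so fingers have room.
- stand: Wooden driver stand, fixed: a block 44 mm (own x) by 60 mm (own y), 68 mm high, origin at the centre of its underside, with a vertical bore 9 mm wide through its centre that holds the screwdriver; on its -x side a step 26 mm deep and 26 mm high with five spare bits standing up to 41 mm above the bench.
- screwdriver: Red precision screwdriver, loose, 0.05 kg, upright in the stand, blade down: handle 88 mm long, 20 mm (own z) by 16 mm (own y) thick, its lower end resting on the stand's top 68 mm above the bench; below it a straight blade 4 mm thick, 61 mm long. Own x runs along the tool to the blade's tip, so straight down at first; the origin lies 10 mm off the tool's axis.
- screwdriver_grip (a point): Point on the axis of the screwdriver's handle, 55 mm above the handle's lower end and 33 mm below its upper end: a good place to grip. Axes as for the screwdriver.
- screwdriver_tip (a point): Tip of the screwdriver's blade, on its axis, 116 mm from the grip point. Axes as for the screwdriver.
- loupe: Black eye loupe, 44 mm across, 36 mm high, standing on the bench; origin at the centre of its underside. To be left alone.
- spool: Spool of solder wire, 56 mm across, 42 mm high, standing on the bench; origin at the centre of its underside. To be left alone.
There are look-alikes about, which are no part of the job. Leave any orange or turquoise look-alike of the gateway alone.

How it is judged:
By the outcome, as a careful person would: the job done as asked, in the order asked, and still so for the second after the job is handed in, while the arm keeps its last pose, push and grip.
It also fails if it takes over 61 s, if anything falls off the work surface, if the arm or the gripper's body presses on something with over 40 N, if the wrist force passes 120 N, or if a joint passes its speed limit or range.

### The arm

A 7-joint arm with a two-finger parallel gripper is mounted at the origin on a cart in front of the work surface, level with it; the furniture and walls round the work are solid. World frame = base frame: x ahead of the robot, y to its left, z up, the work surface at z = 0. Lengths are in mm, angles in rad, forces in N, time in s.
With the tool pointing down it reaches from about 425 to 825 mm from the base axis. Payload 3.6 kg.
Tool frame: the origin (TCP) lies midway between the tips of the shut fingers; the grasp point (between the pads) lies 19 mm behind it (ctrl.hold_point_z is the z of the grasp point in the tool frame, in mm); z points along the fingers, y is the line along which they close (so a half turn about z gives the same grasp; the last joint's range is limited). The gripper opens to 85 mm and grips with 20 to 120 N. Pads are 22 mm wide; open, the fingers measure 114 mm over their backs; the gripper's body (76 mm by 85 mm) begins 54 mm behind the grasp point. The pads swing forward as they close: fully open they stand 13 mm farther back than shut.
Start: joints at [-1.129, 0.615, -0.013, 1.423, 0.008, 1.103, -0.04], TCP at [293.644, 579.858, 231.297] pointing down, gripper open.
Joint ranges: [-3.12, 3.12], [-0.3, 2.06], [-1.34, 1.32], [0.26, 2.42], [-1.36, 4.5], [0.01, 1.98], [-2.84, 2.84]. Speed limits (rad/s): [2.79, 2.79, 3.14, 3.14, 3.14, 3.14, 3.14].

### API

Orientations are given as a unit quaternion [w, x, y, z].
In Python, from workcell import ctrl gives the robot as it stands.
- The arm moves only by the tool carry_out, never from a script. Its argument "moves" is a list of rows, each an object with "dp": the shift along the tool's x, y, z in cm, a list of three; "rot": the turn, a rotation vector about the tool's x, y, z in units of 6 degrees (1.0 is 6 degrees), a list of three; "jaw": the closure, from -1 (fully open) to 1 (shut), so that 0 is half open. A call has 1 to 8 rows; each row shifts and turns the commanded pose from where the row before left it, along the tool's axes as they then stand; what a row does not reach is not made up. A row lasts 1/10 s, in which the tool goes at most 50 mm and 8.59 degrees, less where a joint would pass 70% of its speed; a pose out of reach is approached as far as the arm can. A call with a gripper value outside its range is refused whole. The fingers move at their own pace and stop on an object; "squeeze" is the grip in N (left out, the last holds). Time passes only in rows, so rows that do not move let the fingers close. It gives the time, the measured TCP pose, the force, the opening and the grip force at its end, in the units of the state.
- ctrl.get_obs(): the state, without advancing time (a new reading comes with each control period).
- ctrl.get_image(name): name is "scene" or "top"; returns the picture (384x512x3 uint8, red, green, blue); there is no depth.
- ctrl.calibration(name): a dict with "intrinsics" (3x3 intrinsics, pixels), "rvec" (rotation vector, rad) and "tvec" (3), from world to camera coordinates, as OpenCV has them. Camera axes: x right, y down, z forward; pixel columns grow to the right and rows downward; lengths in mm; the calibration is good to about 2 mm. A picture is of the moment at which its call begins. calibration takes no time and is no camera call.
- ctrl.sign_off(): hands the job in; it is judged then, once.
The state is a dict: "clock": time; "q": joint angles; "joint_vel": joint speeds; "effort": joint torques, N m; "tcp_pos": TCP position; "tool_rot": TCP orientation; "wrist_force": force on the tool from outside, world axes, zero at the start; "torque": the same for the moment, N m; "finger_gap": opening from 0.0 (shut) to 1.0 (fully open); "gripper_force": force on a finger pad.
Only numpy, scipy, OpenCV 4.12 (cv2) and the standard library are available. Lean on these libraries where they do the work, as an engineer would, in place of code of your own. Each camera call takes 0.05 s, during which the arm holds its last target. There are 200 camera calls.

## Working session

There is one attempt and no reset: what is moved stays moved. The work goes in short steps, Python scripts to look and compute and a tool call to move; the robot and the scene stay as the last step left them, time stands still between calls to the robot, and variables do not carry over. Pictures are saved under pics/ and viewed, at most 10 in all, crops included, and the job is handed in when it is done.

Besides the shell and the picture viewer there is one more tool, called after "Emit:" as name(argument=value, ...), one argument or row to a line, values as JSON. carry_out: Moves the arm, as the interface text tells. Its arguments: {"type":"object","properties":{"moves":{"type":"array","items":{"type":"object","properties":{"dp":{"type":"array","items":{"type":"number"}},"rot":{"type":"array","items":{"type":"number"}},"jaw":{"type":"number"}}}},"squeeze":{"type":"number"}},"required":["moves"]}

```bash
mkdir -p pics; ls; cat > h.py <<'E'
import numpy as np, cv2
from workcell import ctrl
from scipy.spatial.transform import Rotation as R
def cal(n):
    c=ctrl.calibration(n); return np.array(c["intrinsics"],float),np.array(c["rvec"],float),np.array(c["tvec"],float).ravel()
def p2w(n,u,v,z):
    K,r,t=cal(n); M=cv2.Rodrigues(r)[0]; d=M.T@np.linalg.solve(K,[u,v,1]); c=-M.T@t
    return c+d*(z-c[2])/d[2]
def w2p(n,P):
    K,r,t=cal(n); return cv2.projectPoints(np.array(P,float).reshape(-1,1,3),r,t,K,None)[0].reshape(-1,2)
def snap(n,f,box=None,s=1):
    im=ctrl.get_image(n)[:,:,::-1]
    if box: x0,y0,x1,y1=box; im=im[y0:y1,x0:x1]
    cv2.imwrite("pics/"+f,cv2.resize(im,None,fx=s,fy=s,interpolation=cv2.INTER_CUBIC))
E
python3 - <<'E'
from h import *
a=ctrl.get_image("scene")[:,:,::-1];b=ctrl.get_image("top")[:,:,::-1]
cv2.imwrite("pics/scene0.png",cv2.resize(a,(800,600)));cv2.imwrite("pics/top0.png",cv2.resize(b,(800,600)))
cv2.imwrite("pics/raw_s.png",a);cv2.imwrite("pics/raw_t.png",b)
for n in("scene","top"):
    K,r,t=cal(n);print(n,K.round(1).tolist(),(-cv2.Rodrigues(r)[0].T@t).round())
print(ctrl.get_obs(),ctrl.hold_point_z)
E
```

```text
pics
scene [[454.6, 0.0, 254.3], [0.0, 454.6, 183.1], [0.0, 0.0, 1.0]] [ -60. -512.  661.]
top [[407.1, 0.0, 257.0], [0.0, 407.1, 192.0], [0.0, 0.0, 1.0]] [459.  26. 951.]
{'clock': 0.1, 'q': array([-1.12849053,  0.61582371, -0.01263976,  1.42476487,  0.00810515,
        1.10339627, -0.04037661]), 'joint_vel': array([ 0.00165021, -0.00010157,  0.00031395, -0.00485543,  0.00162558,
       -0.00096061, -0.00124175]), 'effort': array([ 1.44378620e-03, -4.70382965e+01,  2.60121273e-01, -1.71570361e+01,
        1.00779280e-02,  5.93053177e-03, -1.42049998e-05]), 'tcp_pos': array([293.3484777 , 579.25856142, 230.24444669]), 'tool_rot': array([-2.61811073e-04,  2.32208416e-01,  9.72665349e-01, -1.14143908e-03]), 'wrist_force': array([ 0.23185271,  0.19583698, -0.83591756]), 'torque': array([-0.00642084,  0.03217532, -0.01417425]), 'gripper_force': 0.0, 'finger_gap': 1.0014314173104748} -18.700000000000003
```

View pics/scene0.png

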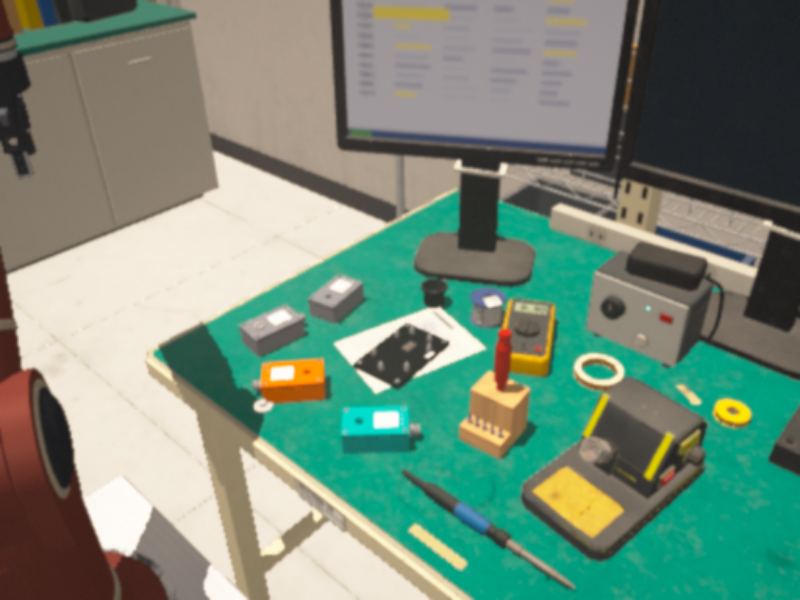

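View pics/top0.png

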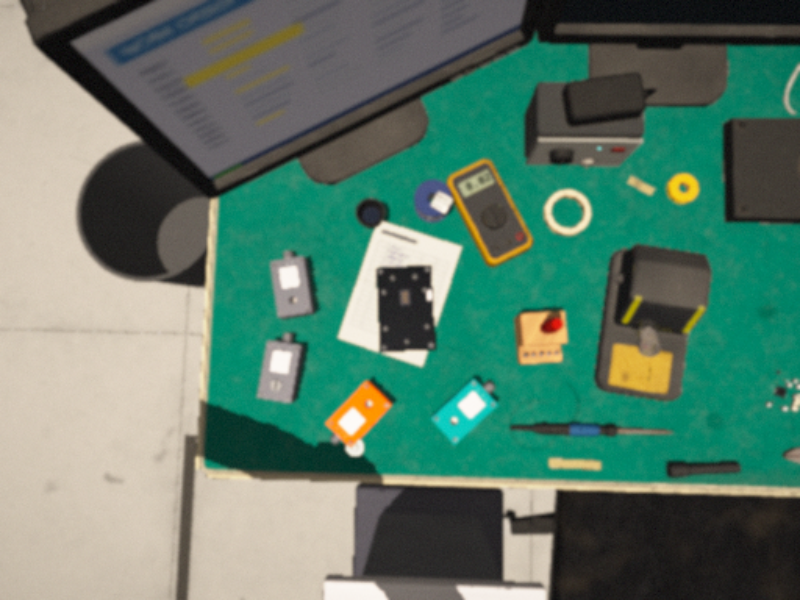

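The images show two grey gateways: A at top0 (291,286) and B at (281,370). The look-alikes are orange at (360,412) and turquoise at (465,410). The cradle is at (406,308) and the stand with the red driver at (543,335). I'll take a close crop to choose.

```bash
python3 - <<'E'
import cv2,numpy as np
a=cv2.imread("pics/raw_s.png");b=cv2.imread("pics/raw_t.png")
t=cv2.resize(b[150:262,155:305],None,fx=5,fy=5,interpolation=cv2.INTER_CUBIC)
cv2.imwrite("pics/c1.png",t)
s=cv2.resize(a[168:268,145:345],None,fx=4,fy=4,interpolation=cv2.INTER_CUBIC)
cv2.imwrite("pics/c2.png",s)
E
```

```text
(no output)
```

View pics/c1.png

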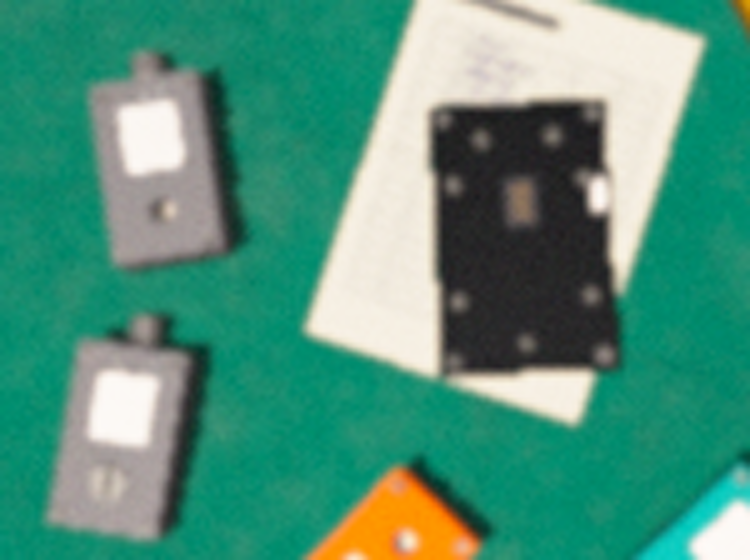

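View pics/c2.png

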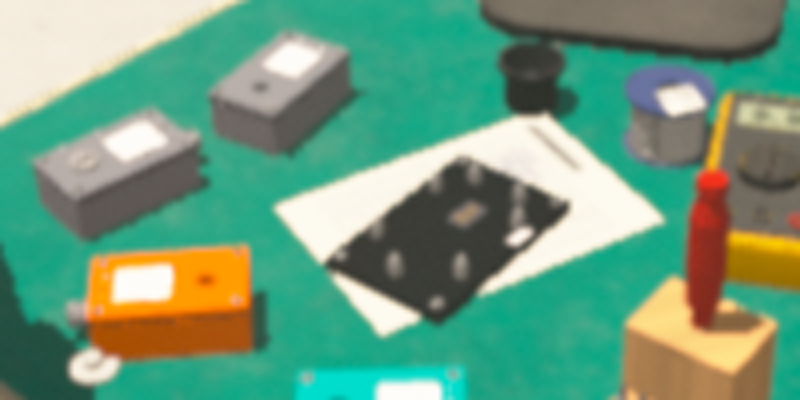

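Far gateway A, with its port at c1 (163,210), has a dark open hole. The near one, B, shows a slotted plug at (107,485). So A is the one to seat, and its connector points up in the picture. The cradle's two-pin end is at c1 (481,140) and (552,136), and its single pin at (527,344).

```bash
cat >> h.py <<'E'
def top(u,v,z): return p2w("top",(u+.5)/5-.5+155,(v+.5)/5-.5+150,z)
def sce(u,v,z): return p2w("scene",(u+.5)/4-.5+145,(v+.5)/4-.5+168,z)
E
python3 - <<'E'
from h import *
np.set_printoptions(precision=1,suppress=True)
print("gatewayA")
for nm,u,v in [("port",163,210),("TL",92,90),("TR",206,75),("BL",120,268),("BR",228,250)]: print(nm,top(u,v,34))
print("conn tip",top(148,55,16+7), "plate",top(152,137,34))
print("scene port",sce(262,87,34),"plate",sce(294,58,34))
print("pins")
pins=np.array([top(u,v,23.5)[:2] for u,v in [(481,140),(552,136),(453,185),(583,178),(459,302),(591,295),(527,344)]]);print(pins)
m=np.array([[42+4+1.5,16.5],[47.5,-16.5],[27,30.5],[27,-30.5],[-27,30.5],[-27,-30.5],[-47.5,0]])
def fit(m,p):
    w=m.mean(0);q=p.mean(0);U,S,V=np.linalg.svd((m-w).T@(p-q));Rm=V.T@np.diag([1,np.linalg.det(V.T@U.T)])@U.T
    return q-Rm@w,np.degrees(np.arctan2(Rm[1,0],Rm[0,0])),p-(m@Rm.T+q-Rm@w)
print(*fit(m,pins))
pl=np.array([top(u,v,10)[:2] for u,v in [(433,105),(607,100),(442,373),(618,368)]]);print("plate",*fit(np.array([[64,42],[64,-42],[-64,42],[-64,-42]]),pl))
sp=np.array([sce(u,v,23.5)[:2] for u,v in [(436,178),(378,222),(394,254),(461,258)]]);print("scene pins",sp)
g=np.array([top(u,v,34)[:2] for u,v in [(163,210),(92,90),(206,75),(120,268),(228,250)]])
print("A",*fit(np.array([[-20,0],[42,25],[42,-25],[-42,25],[-42,-25]]),g))
E
```

```text
gatewayA
port [552.1 215.7  34. ]
TL [606.8 250.8  34. ]
TR [614.8 198.5  34. ]
BL [525.2 234.2  34. ]
BR [534.5 185.2  34. ]
conn tip [625.5 228.   23. ] plate [585.6 222.2  34. ]
scene port [549.7 211.7  34. ] plate [585.7 220.6  34. ]
pins
[[588.7  72.1]
 [591.2  39.4]
 [567.6  84.4]
 [572.   24.8]
 [513.9  80.2]
 [518.4  20. ]
 [495.4  48.7]]
[542.8  52.3] 4.3859561418305075 [[-0.3 -0.3]
 [-0.3 -0. ]
 [ 0.1 -0.4]
 [-0.   0.9]
 [ 0.3 -0.4]
 [ 0.2  0.2]
 [-0.   0. ]]
plate [546.2  51.2] 3.304017977284299 [[-1.  -1.2]
 [-1.9  1.4]
 [ 1.8 -1.5]
 [ 1.2  1.3]]
scene pins [[561.2  75.8]
 [509.   72.5]
 [494.3  45.9]
 [516.   15.6]]
A [570.6 217.6] 10.074602807777387 [[ 1.2  1.6]
 [-0.8  1.3]
 [-1.6 -1.8]
 [ 0.3 -0.6]
 [ 0.9 -0.4]]
```

```bash
cat >> h.py <<'E'
def plan(pos,yaw=None,o=None):
    """pos TCP target, yaw = world angle(deg) of tool y. prints turn (units) then shift (cm) in tool axes after the turn"""
    o=o or ctrl.get_obs(); w,x,y,z=o["tool_rot"]; Rc=R.from_quat([x,y,z,w])
    if yaw is None: Rt=Rc
    else:
        a=np.radians(yaw); Y=np.array([np.cos(a),np.sin(a),0]); Z=np.array([0,0,-1.]); Rt=R.from_matrix(np.c_[np.cross(Y,Z),Y,Z])
    rv=np.degrees((Rc.inv()*Rt).as_rotvec())/6
    print("rot",rv.round(2),"dp cm",(Rt.inv().apply(np.array(pos)-o["tcp_pos"])/10).round(2),"tcp",o["tcp_pos"].round(1),"clock",round(o["clock"],2))
E
python3 - <<'E'
from h import *
plan([570.5,217.5,180],100)
# stand: handle top from top view raw
b=cv2.imread("pics/raw_t.png");a=cv2.imread("pics/raw_s.png")
cv2.imwrite("pics/c3.png",np.hstack([cv2.resize(b[180:245,320:380],(369,400),interpolation=cv2.INTER_CUBIC),cv2.resize(a[200:300,285:345],(240,400),interpolation=cv2.INTER_CUBIC)]))
E
```

```text
rot [-0.02 -0.01 -6.14] dp cm [-21.01 -40.44   5.02] tcp [293.3 579.3 230.2] clock 0.1
```

View pics/c3.png

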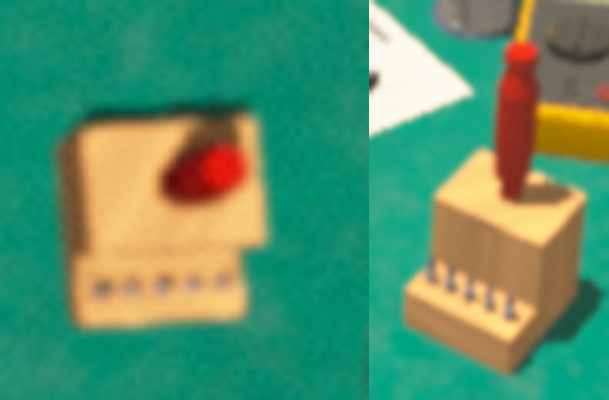

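The crop shows the stand top with corners near (82,125), (258,118), (268,243) and (88,255). The handle's upper end is at (230,165) and its foot near (188,183). Next I go above gateway A.

Emit:
carry_out(
  moves=[
    {"rot": [0, 0, -1.23], "jaw": -1},
    {"rot": [0, 0, -1.23], "jaw": -1},
    {"rot": [0, 0, -1.23], "jaw": -1},
    {"rot": [0, 0, -1.23], "jaw": -1},
    {"rot": [0, 0, -1.22], "jaw": -1},
    {"dp": [-2.1, -4.0, 0.5], "jaw": -1},
    {"dp": [-2.1, -4.0, 0.5], "jaw": -1},
    {"dp": [-2.1, -4.0, 0.5], "jaw": -1},
  ],
)

```text
schema error: expected keys dp, rot, jaw
```

Emit:
carry_out(
  moves=[
    {"dp": [-2.1, -4.0, 0.5], "jaw": -1},
    {"dp": [-2.1, -4.0, 0.5], "jaw": -1},
    {"dp": [-2.1, -4.0, 0.5], "jaw": -1},
    {"dp": [-2.1, -4.0, 0.5], "jaw": -1},
    {"dp": [-2.1, -4.0, 0.5], "jaw": -1},
    {"dp": [-2.1, -4.0, 0.5], "jaw": -1},
    {"dp": [-2.1, -4.0, 0.5], "jaw": -1},
    {"dp": [0, 0, 0], "jaw": -1},
  ],
)

```text
schema error: expected keys dp, rot, jaw
```

```bash
python3 - <<'E'
from h import *
plan([570.5,217.5,80],100)
f=lambda u,v,z:p2w("top",u/6.15-.5+320+.08,v/6.154+180-.42,z)
for q in [(82,125),(258,118),(268,243),(88,255)]: print(f(*q,68).round(1))
print("handle top",f(230,165,154).round(1),f(188,183,68).round(1))
g=lambda u,v,z:p2w("scene",(u-369)/4-.5+285,v/4-.5+200,z)
print("scene base",g(512,197,68).round(1),"top",g(522,50,154).round(1))
snap("top","t1.png",(140,120,300,240),5)
E
```

```text
rot [-0.02 -0.01 -6.14] dp cm [-21.01 -40.44  15.02] tcp [293.3 579.3 230.2] clock 0.1
[ 537.3 -109.3   68. ]
[ 541.2 -170.8   68. ]
[ 497.4 -174.1   68. ]
[ 491.8 -111.6   68. ]
handle top [ 518.  -142.7  154. ] [ 517.8 -146.3   68. ]
scene base [ 515.2 -144.    68. ] top [ 518.4 -141.2  154. ]
```

View pics/t1.png

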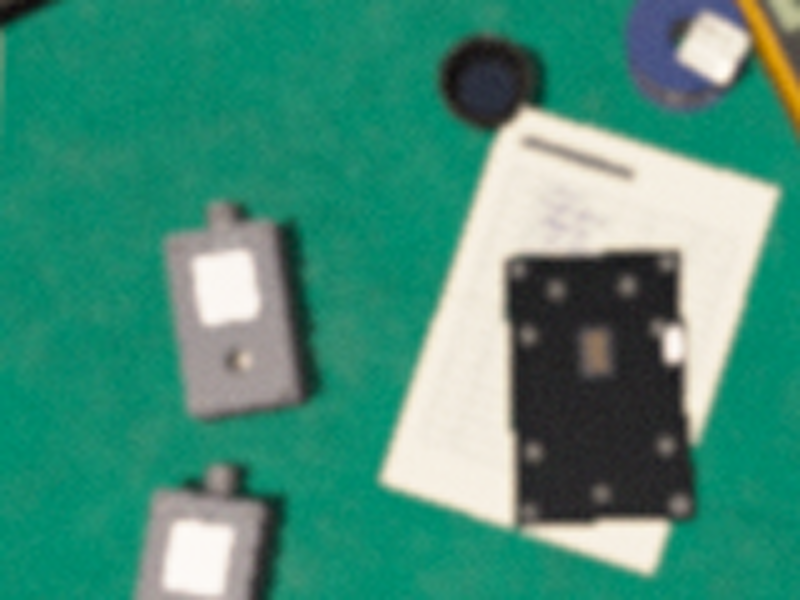

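The picture shows the arm hasn't moved: the call was refused because every row needs all three keys. Gateway A's port is at (238,360), unchanged.

Emit:
carry_out(
  moves=[
    {"dp": [0, 0, 0], "rot": [0, 0, -1.23], "jaw": -1},
    {"dp": [0, 0, 0], "rot": [0, 0, -1.23], "jaw": -1},
    {"dp": [0, 0, 0], "rot": [0, 0, -1.23], "jaw": -1},
    {"dp": [0, 0, 0], "rot": [0, 0, -1.23], "jaw": -1},
    {"dp": [0, 0, 0], "rot": [0, 0, -1.22], "jaw": -1},
    {"dp": [-2.1, -4.0, 0.5], "rot": [0, 0, 0], "jaw": -1},
    {"dp": [-2.1, -4.0, 0.5], "rot": [0, 0, 0], "jaw": -1},
    {"dp": [-2.1, -4.0, 0.5], "rot": [0, 0, 0], "jaw": -1},
  ],
)

```text
clock: 0.95
tcp_pos: [377.2, 471.2, 215.7]
tool_rot: [-0.0, -0.087, 0.996, -0.0]
wrist_force: [0.9, 0.5, 0.5]
finger_gap: 1.001
gripper_force: 0.0
```

Emit:
carry_out(
  moves=[
    {"dp": [-2.1, -4.0, 0.5], "rot": [0, 0, 0], "jaw": -1},
    {"dp": [-2.1, -4.0, 0.5], "rot": [0, 0, 0], "jaw": -1},
    {"dp": [-2.1, -4.0, 0.5], "rot": [0, 0, 0], "jaw": -1},
    {"dp": [-2.1, -4.0, 0.5], "rot": [0, 0, 0], "jaw": -1},
    {"dp": [-2.1, -4.0, 0.5], "rot": [0, 0, 0], "jaw": -1},
    {"dp": [-2.1, -4.0, 0.5], "rot": [0, 0, 0], "jaw": -1},
    {"dp": [-2.1, -4.0, 0.5], "rot": [0, 0, 0], "jaw": -1},
    {"dp": [0, 0, 0], "rot": [0, 0, 0], "jaw": -1},
  ],
)

```text
clock: 1.75
tcp_pos: [574.5, 211.9, 179.8]
tool_rot: [0.0, -0.08, 0.997, -0.004]
wrist_force: [-0.7, -0.6, -0.4]
finger_gap: 0.999
gripper_force: 0.0
```

```bash
python3 - <<'E'
from h import *
plan([570.5,217.5,80],100)
E
```

```text
rot [-0.08  0.   -0.14] dp cm [0.3  0.62 9.98] tcp [574.5 211.9 179.8] clock 1.75
```

Emit:
carry_out(
  moves=[
    {"dp": [0.3, 0.6, 4.0], "rot": [0, 0, -0.14], "jaw": -1},
    {"dp": [0, 0, 4.0], "rot": [0, 0, 0], "jaw": -1},
    {"dp": [0, 0, 2.0], "rot": [0, 0, 0], "jaw": -1},
    {"dp": [0, 0, 1.0], "rot": [0, 0, 0], "jaw": -1},
    {"dp": [0, 0, 0], "rot": [0, 0, 0], "jaw": -1},
  ],
)

```text
clock: 2.25
tcp_pos: [564.9, 227.4, 69.9]
tool_rot: [-0.001, -0.094, 0.996, -0.0]
wrist_force: [-0.3, 0.9, 0.6]
finger_gap: 1.004
gripper_force: 0.0
```

```bash
python3 - <<'E'
from h import *
plan([570.5,217.5,4],100)
snap("top","t2.png",(150,140,230,220),7)
print(w2p("top",[[570.5,217.5,34],ctrl.get_obs()["tcp_pos"]]))
E
```

```text
rot [-0.01 -0.03  0.14] dp cm [-0.38 -1.08  6.59] tcp [564.9 227.4  69.9] clock 2.25
[[186.75085488 183.58737899]
 [178.49387029 183.41274236]]
```

View pics/t2.png

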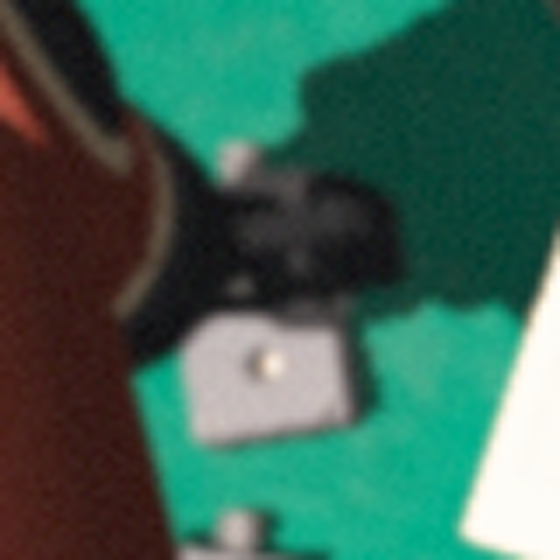

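The picture shows the hand over gateway A with the port open at (265,365). The earlier reading was taken mid-motion, so I correct by the settled error and go down.

Emit:
carry_out(
  moves=[
    {"dp": [-0.4, -1.1, 0], "rot": [0, 0, 0.14], "jaw": -1},
    {"dp": [0, 0, 2.5], "rot": [0, 0, 0], "jaw": -1},
    {"dp": [0, 0, 2.5], "rot": [0, 0, 0], "jaw": -1},
    {"dp": [0, 0, 1.5], "rot": [0, 0, 0], "jaw": -1},
    {"dp": [0, 0, 0], "rot": [0, 0, 0], "jaw": -1},
    {"dp": [0, 0, 0], "rot": [0, 0, 0], "jaw": -1},
  ],
)

```text
clock: 2.9
tcp_pos: [572.7, 217.7, 7.2]
tool_rot: [0.001, -0.087, 0.996, 0.0]
wrist_force: [0.0, 1.2, 0.2]
finger_gap: 0.994
gripper_force: 0.0
```

Emit:
carry_out(
  squeeze=40,
  moves=[
    {"dp": [0, 0, 0], "rot": [0, 0, 0], "jaw": 1},
    {"dp": [0, 0, 0], "rot": [0, 0, 0], "jaw": 1},
    {"dp": [0, 0, 0], "rot": [0, 0, 0], "jaw": 1},
    {"dp": [0, 0, 0], "rot": [0, 0, 0], "jaw": 1},
    {"dp": [0, 0, 0], "rot": [0, 0, 0], "jaw": 1},
    {"dp": [0, 0, 0], "rot": [0, 0, 0], "jaw": 1},
  ],
)

```text
clock: 3.5
tcp_pos: [572.6, 218.2, 7.6]
tool_rot: [0.001, -0.087, 0.996, 0.0]
wrist_force: [-0.8, -0.2, 6.0]
finger_gap: 0.581
gripper_force: 43.8
```

Emit:
carry_out(
  moves=[
    {"dp": [0, 0, -2], "rot": [0, 0, 0], "jaw": 1},
    {"dp": [0, 0, -3], "rot": [0, 0, 0], "jaw": 1},
    {"dp": [0, 0, -2], "rot": [0, 0, 0], "jaw": 1},
    {"dp": [0, 0, 0], "rot": [0, 0, 0], "jaw": 1},
    {"dp": [0, 0, 0], "rot": [0, 0, 0], "jaw": 1},
  ],
)

```text
clock: 4.0
tcp_pos: [571.1, 217.2, 75.6]
tool_rot: [-0.001, -0.087, 0.996, -0.0]
wrist_force: [-0.6, 0.6, -2.4]
finger_gap: 0.578
gripper_force: 43.0
```

```bash
python3 - <<'E'
from h import *
plan([544.6,52.5,60],94.4)
E
```

```text
rot [-0.01 -0.01  0.93] dp cm [  3.91 -16.22   1.56] tcp [571.1 217.2  75.6] clock 4.0
```

Emit:
carry_out(
  moves=[
    {"dp": [0, 0, 0], "rot": [0, 0, 0.93], "jaw": 1},
    {"dp": [0.6, -2.2, 0], "rot": [0, 0, 0], "jaw": 1},
    {"dp": [0.9, -4.0, 0], "rot": [0, 0, 0], "jaw": 1},
    {"dp": [0.9, -4.0, 0.5], "rot": [0, 0, 0], "jaw": 1},
    {"dp": [0.9, -4.0, 0.5], "rot": [0, 0, 0], "jaw": 1},
    {"dp": [0.6, -2.0, 0.5], "rot": [0, 0, 0], "jaw": 1},
    {"dp": [0, 0, 0], "rot": [0, 0, 0], "jaw": 1},
    {"dp": [0, 0, 0], "rot": [0, 0, 0], "jaw": 1},
  ],
)

```text
clock: 4.8
tcp_pos: [544.3, 53.0, 59.8]
tool_rot: [-0.001, -0.038, 0.999, 0.0]
wrist_force: [-0.6, 1.2, -2.1]
finger_gap: 0.578
gripper_force: 42.8
```

```bash
python3 - <<'E'
from h import *
plan([544.6,52.5,60],94.4)
im=[ctrl.get_image(n)[:,:,::-1] for n in("top","scene")]
cv2.imwrite("pics/r2t.png",im[0]);cv2.imwrite("pics/r2s.png",im[1])
A=cv2.resize(im[0][155:240,215:310],None,fx=5,fy=5,interpolation=cv2.INTER_CUBIC) # 475x425
B=cv2.resize(im[1][185:270,210:275],None,fx=5,fy=5,interpolation=cv2.INTER_CUBIC) #325
cv2.imwrite("pics/t3.png",np.hstack([A,B]))
E
```

```text
rot [ 0.   -0.03 -0.01] dp cm [-0.02 -0.05 -0.02] tcp [544.3  53.   59.8] clock 4.8
```

View pics/t3.png

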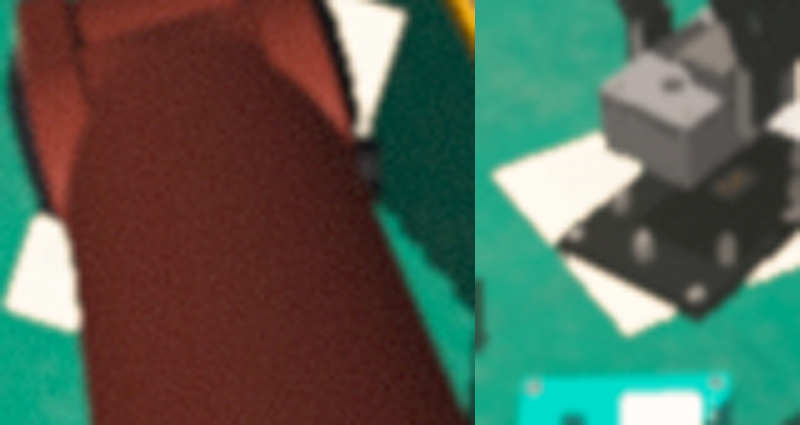

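Top is blocked by the arm. In the scene half, the held gateway's port is at (672,86), its lid corners are at (603,93) and (690,130), and the pin noses are near (646,230), (728,235) and (623,192).

```bash
python3 - <<'E'
from h import *
np.set_printoptions(precision=1,suppress=True)
f=lambda u,v,z:p2w("scene",(u-475+.5)/5-.5+210,(v+.5)/5-.5+185,z)
zl=59.8-7.6+34
c=np.radians(4.4);Rm=np.array([[np.cos(c),-np.sin(c)],[np.sin(c),np.cos(c)]])
for nm,u,v,m in [("port",672,86,(-20,0)),("L",602,93,(-42,25)),("F",690,130,(-42,-25))]:
    p=f(u,v,zl)[:2];print(nm,p,"centre",p-Rm@m)
for nm,u,v,m in [("end",646,230,(-47.5,0)),("R",728,235,(-27,-30.5)),("L",623,192,(-27,30.5))]:
    p=f(u,v,23.5)[:2];print(nm,p,"centre",p-Rm@m)
def px(P): 
    q=w2p("scene",P);return np.c_[(q[:,0]-210+.5)*5+475-.5,(q[:,1]-185+.5)*5-.5]
C=np.array([542.8,52.3]);
print("pred pins",px([[*(C+Rm@m),23.5] for m in [(-47.5,0),(-27,-30.5),(-27,30.5)]]))
print("pred gateway",px([[*(C+Rm@m),zl] for m in [(-20,0),(-42,25),(-42,-25)]]))
E
```

```text
port [521.3  51. ] centre [541.2  52.6]
L [497.5  70.5] centre [541.3  48.8]
F [502.7  23.3] centre [542.7  51.4]
end [496.6  46. ] centre [543.9  49.7]
R [517.9  16.3] centre [542.4  48.8]
L [509.5  72.7] centre [538.7  44.4]
pred pins [[640.  228.8]
 [722.6 231.3]
 [616.7 180.7]]
pred gateway [[674.9  84.6]
 [598.7  88.4]
 [688.6 129.1]]
```

Emit:
carry_out(
  squeeze=25,
  moves=[
    {"dp": [0, -0.05, 1.5], "rot": [0, 0, 0], "jaw": 1},
    {"dp": [0, 0, 1.0], "rot": [0, 0, 0], "jaw": 1},
    {"dp": [0, 0, 0.5], "rot": [0, 0, 0], "jaw": 1},
    {"dp": [0, 0, 0.3], "rot": [0, 0, 0], "jaw": 1},
    {"dp": [0, 0, 0.3], "rot": [0, 0, 0], "jaw": 1},
    {"dp": [0, 0, 0.2], "rot": [0, 0, 0], "jaw": 1},
    {"dp": [0, 0, 0], "rot": [0, 0, 0], "jaw": 1},
    {"dp": [0, 0, 0], "rot": [0, 0, 0], "jaw": 1},
  ],
)

```text
clock: 5.7
tcp_pos: [545.5, 52.4, 23.5]
tool_rot: [0.0, -0.038, 0.999, -0.0]
wrist_force: [-0.2, 0.2, -2.4]
finger_gap: 0.576
gripper_force: 42.9
```

```bash
python3 - <<'E'
from h import *
plan([544.3,52.5,18],94.4)
E
```

```text
rot [-0.  0. -0.] dp cm [0.12 0.02 0.55] tcp [545.5  52.4  23.5] clock 5.7
```

Emit:
carry_out(
  moves=[
    {"dp": [0, 0, 0.2], "rot": [0, 0, 0], "jaw": 1},
    {"dp": [0, 0, 0.2], "rot": [0, 0, 0], "jaw": 1},
    {"dp": [0, 0, 0.15], "rot": [0, 0, 0], "jaw": 1},
    {"dp": [0, 0, 0], "rot": [0, 0, 0], "jaw": 1},
    {"dp": [0, 0, 0], "rot": [0, 0, 0], "jaw": 1},
  ],
)

```text
clock: 6.2
tcp_pos: [545.5, 52.3, 17.7]
tool_rot: [0.0, -0.038, 0.999, -0.0]
wrist_force: [0.9, -0.9, -3.2]
finger_gap: 0.576
gripper_force: 42.8
```

Emit:
carry_out(
  moves=[
    {"dp": [0, 0, 0.1], "rot": [0, 0, 0], "jaw": 1},
    {"dp": [0, 0, 0], "rot": [0, 0, 0], "jaw": 1},
    {"dp": [0, 0, 0], "rot": [0, 0, 0], "jaw": 1},
  ],
)

```text
clock: 6.5
tcp_pos: [545.4, 52.3, 17.6]
tool_rot: [0.0, -0.038, 0.999, -0.0]
wrist_force: [-2.6, -2.8, 5.3]
finger_gap: 0.575
gripper_force: 43.7
```

Emit:
carry_out(
  moves=[
    {"dp": [0, 0, 0], "rot": [0, 0, 0], "jaw": 0.2},
    {"dp": [0, 0, 0], "rot": [0, 0, 0], "jaw": -0.4},
    {"dp": [0, 0, 0], "rot": [0, 0, 0], "jaw": -1},
    {"dp": [0, 0, 0], "rot": [0, 0, 0], "jaw": -1},
    {"dp": [0, 0, 0], "rot": [0, 0, 0], "jaw": -1},
    {"dp": [0, 0, 0], "rot": [0, 0, 0], "jaw": -1},
  ],
)

```text
clock: 7.1
tcp_pos: [545.4, 52.9, 16.7]
tool_rot: [-0.0, -0.039, 0.999, 0.0]
wrist_force: [-0.6, -0.2, -0.4]
finger_gap: 0.998
gripper_force: 0.0
```

Emit:
carry_out(
  moves=[
    {"dp": [0, 0, -2], "rot": [0, 0, 0], "jaw": -1},
    {"dp": [0, 0, -4], "rot": [0, 0, 0], "jaw": -1},
    {"dp": [0, 0, -4], "rot": [0, 0, 0], "jaw": -1},
    {"dp": [0, 0, -5], "rot": [0, 0, 0], "jaw": -1},
    {"dp": [0, 0, -5], "rot": [0, 0, 0], "jaw": -1},
    {"dp": [0, 0, -2], "rot": [0, 0, 0], "jaw": -1},
    {"dp": [0, 0, 0], "rot": [0, 0, 0], "jaw": -1},
    {"dp": [0, 0, 0], "rot": [0, 0, 0], "jaw": -1},
  ],
)

```text
clock: 7.9
tcp_pos: [544.9, 52.6, 236.6]
tool_rot: [-0.0, -0.038, 0.999, -0.0]
wrist_force: [-1.0, -0.7, -0.2]
finger_gap: 0.997
gripper_force: 0.0
```

```bash
python3 - <<'E'
from h import *
plan([517.5,-143,230],94)
E
```

```text
rot [-0.   -0.    0.07] dp cm [  4.1  -19.32   0.66] tcp [544.9  52.6 236.6] clock 7.9
```

Emit:
carry_out(
  moves=[
    {"dp": [0.5, -2.3, 0], "rot": [0, 0, 0.07], "jaw": -1},
    {"dp": [0.9, -4.25, 0], "rot": [0, 0, 0], "jaw": -1},
    {"dp": [0.9, -4.25, 0], "rot": [0, 0, 0], "jaw": -1},
    {"dp": [0.9, -4.25, 0], "rot": [0, 0, 0], "jaw": -1},
    {"dp": [0.9, -4.25, 0], "rot": [0, 0, 0], "jaw": -1},
    {"dp": [0, 0, 0], "rot": [0, 0, 0], "jaw": -1},
    {"dp": [0, 0, 0], "rot": [0, 0, 0], "jaw": -1},
    {"dp": [0, 0, 0], "rot": [0, 0, 0], "jaw": -1},
  ],
)

```text
clock: 8.7
tcp_pos: [517.7, -141.0, 235.5]
tool_rot: [-0.001, -0.036, 0.999, 0.001]
wrist_force: [0.5, 0.1, -0.0]
finger_gap: 1.0
gripper_force: 0.0
```

```bash
python3 - <<'E'
from h import *
plan([517.5,-143,102],94)
a=ctrl.get_image("top")[:,:,::-1];b=ctrl.get_image("scene")[:,:,::-1]
cv2.imwrite("pics/r3t.png",a);cv2.imwrite("pics/r3s.png",b)
A=cv2.resize(a[155:240,225:305],None,fx=5,fy=5,interpolation=cv2.INTER_CUBIC)
B=cv2.resize(b[185:270,225:305],None,fx=5,fy=5,interpolation=cv2.INTER_CUBIC)
cv2.imwrite("pics/t4.png",np.hstack([A,B]))
E
```

```text
rot [ 0.02 -0.02  0.02] dp cm [ 0.03 -0.2  13.35] tcp [ 517.7 -141.   235.5] clock 8.7
```

View pics/t4.png

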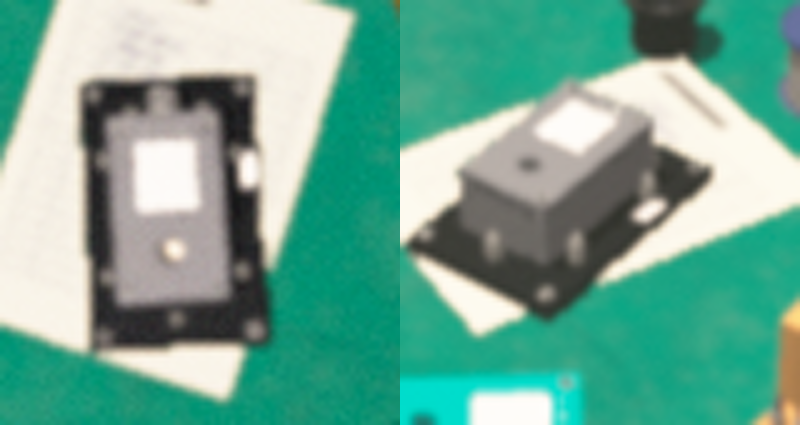

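The gateway sits flat among the pins, connector between the two end pins. The port is at (172,249) in the top half and (530,163) in the scene half. I go down on the handle.

```bash
python3 - <<'E'
from h import *
np.set_printoptions(precision=1,suppress=True)
T=lambda u,v,z:p2w("top",(u+.5)/5-.5+225,(v+.5)/5-.5+155,z)
S=lambda u,v,z:p2w("scene",(u-400+.5)/5-.5+225,(v+.5)/5-.5+185,z)
print(T(172,249,44),S(530,163,44))
c=np.radians(4.4);Rm=np.array([[np.cos(c),-np.sin(c)],[np.sin(c),np.cos(c)]])
print("nest pred",np.array([542.8,52.3])+Rm@[-20,0])
for u,v,m in [(107,115,(42,25)),(222,110,(42,-25)),(117,305,(-42,25)),(231,299,(-42,-25))]:
    p=T(u,v,44)[:2];print(p,p+Rm@(-np.array(m)+[-20,0]))
# segment hole: dark in scene, bright+dark in top
a=cv2.imread("pics/r3t.png");g=a[155+43:155+57,225+27:225+42].astype(int).sum(2)//3;print(g)
E
```

```text
[525.8  51.2  44. ] [522.9  49.2  44. ]
nest pred [522.9  50.8]
[585.6  81.9] [525.7  52.2]
[588.9  30.2] [525.2  50.3]
[500.3  75.1] [524.1  51.8]
[504.1  24.4] [524.1  51. ]
[[173 179 179 178 174 175 173 174 169 165 165 168 166 167 168]
 [168 172 165 167 168 166 167 166 168 162 169 168 166 167 169]
 [169 165 171 168 165 168 166 167 169 169 167 167 166 166 166]
 [165 167 168 164 167 164 164 165 165 167 166 166 166 167 167]
 [170 166 164 169 163 164 170 177 179 174 170 165 166 166 166]
 [166 168 169 162 155 164 197 219 211 194 173 168 167 169 171]
 [168 170 168 158 149 161 210 239 237 214 183 168 167 167 166]
 [168 169 165 159 146 150 200 233 237 217 183 169 168 163 166]
 [169 167 168 163 149 140 164 198 212 195 175 169 169 167 167]
 [170 169 168 164 156 144 147 161 170 172 167 166 167 170 166]
 [172 168 169 163 165 161 153 157 160 167 165 169 169 167 166]
 [168 170 168 169 168 166 165 165 164 166 170 168 169 169 166]
 [166 168 168 168 169 168 165 169 169 163 168 167 166 168 167]
 [165 168 169 168 170 168 172 167 167 167 170 168 168 170 168]]
```

Emit:
carry_out(
  moves=[
    {"dp": [0, -0.2, 3.0], "rot": [0, 0, 0], "jaw": -1},
    {"dp": [0, 0, 4.0], "rot": [0, 0, 0], "jaw": -1},
    {"dp": [0, 0, 4.0], "rot": [0, 0, 0], "jaw": -1},
    {"dp": [0, 0, 2.3], "rot": [0, 0, 0], "jaw": -1},
    {"dp": [0, 0, 0], "rot": [0, 0, 0], "jaw": -1},
    {"dp": [0, 0, 0], "rot": [0, 0, 0], "jaw": -1},
    {"dp": [0, 0, 0], "rot": [0, 0, 0], "jaw": -1},
  ],
)

```text
clock: 9.5
tcp_pos: [519.7, -144.4, 105.5]
tool_rot: [0.002, -0.035, 0.999, -0.0]
wrist_force: [0.0, 0.3, -0.6]
finger_gap: 0.998
gripper_force: 0.0
```

Emit:
carry_out(
  squeeze=50,
  moves=[
    {"dp": [0.2, 0.1, 0.2], "rot": [0, 0, 0], "jaw": -1},
    {"dp": [0, 0, 0], "rot": [0, 0, 0], "jaw": 0.0},
    {"dp": [0, 0, 0], "rot": [0, 0, 0], "jaw": 1},
    {"dp": [0, 0, 0], "rot": [0, 0, 0], "jaw": 1},
    {"dp": [0, 0, 0], "rot": [0, 0, 0], "jaw": 1},
    {"dp": [0, 0, 0], "rot": [0, 0, 0], "jaw": 1},
    {"dp": [0, 0, 0], "rot": [0, 0, 0], "jaw": 1},
    {"dp": [0, 0, 0], "rot": [0, 0, 0], "jaw": 1},
  ],
)

```text
clock: 10.3
tcp_pos: [516.2, -143.9, 101.8]
tool_rot: [-0.0, -0.035, 0.999, -0.0]
wrist_force: [-0.0, 0.6, 0.1]
finger_gap: 0.191
gripper_force: 51.3
```

Emit:
carry_out(
  moves=[
    {"dp": [0, 0, 0], "rot": [0, 0, 0], "jaw": 1},
    {"dp": [0, 0, 0], "rot": [0, 0, 0], "jaw": 1},
    {"dp": [0, 0, 0], "rot": [0, 0, 0], "jaw": 1},
    {"dp": [0, 0, 0], "rot": [0, 0, 0], "jaw": 1},
  ],
)

```text
clock: 10.7
tcp_pos: [516.2, -143.9, 101.8]
tool_rot: [0.0, -0.035, 0.999, -0.0]
wrist_force: [0.6, -0.8, 0.8]
finger_gap: 0.192
gripper_force: 51.3
```

Emit:
carry_out(
  moves=[
    {"dp": [0, 0, -1], "rot": [0, 0, 0], "jaw": 1},
    {"dp": [0, 0, -2], "rot": [0, 0, 0], "jaw": 1},
    {"dp": [0, 0, -2], "rot": [0, 0, 0], "jaw": 1},
    {"dp": [0, 0, -2], "rot": [0, 0, 0], "jaw": 1},
    {"dp": [0, 0, -2], "rot": [0, 0, 0], "jaw": 1},
    {"dp": [0, 0, -2], "rot": [0, 0, 0], "jaw": 1},
    {"dp": [0, 0, 0], "rot": [0, 0, 0], "jaw": 1},
    {"dp": [0, 0, 0], "rot": [0, 0, 0], "jaw": 1},
  ],
)

```text
clock: 11.5
tcp_pos: [515.9, -143.9, 212.0]
tool_rot: [0.0, -0.035, 0.999, -0.0]
wrist_force: [0.1, 0.1, -2.0]
finger_gap: 0.191
gripper_force: 51.3
```

```bash
python3 - <<'E'
from h import *
plan([524.2,51,190],94)
E
```

```text
rot [-0.  0. -0.] dp cm [-2.18 19.38  2.2 ] tcp [ 515.9 -143.9  212. ] clock 11.5
```

Emit:
carry_out(
  moves=[
    {"dp": [-0.2, 1.9, 0], "rot": [0, 0, 0], "jaw": 1},
    {"dp": [-0.4, 3.5, 0], "rot": [0, 0, 0], "jaw": 1},
    {"dp": [-0.4, 3.5, 0], "rot": [0, 0, 0], "jaw": 1},
    {"dp": [-0.4, 3.5, 0], "rot": [0, 0, 0], "jaw": 1},
    {"dp": [-0.4, 3.5, 0], "rot": [0, 0, 0], "jaw": 1},
    {"dp": [-0.4, 3.5, 2], "rot": [0, 0, 0], "jaw": 1},
    {"dp": [0, 0, 2.5], "rot": [0, 0, 0], "jaw": 1},
    {"dp": [0, 0, 0], "rot": [0, 0, 0], "jaw": 1},
  ],
)

```text
clock: 12.3
tcp_pos: [521.0, 51.9, 162.9]
tool_rot: [-0.005, -0.036, 0.999, -0.0]
wrist_force: [-0.3, -0.4, -1.0]
finger_gap: 0.188
gripper_force: 51.3
```

Emit:
carry_out(
  moves=[
    {"dp": [0, 0, 0], "rot": [0, 0, 0], "jaw": 1},
    {"dp": [0, 0, 0], "rot": [0, 0, 0], "jaw": 1},
  ],
)

```text
clock: 12.5
tcp_pos: [525.2, 49.9, 167.4]
tool_rot: [0.0, -0.034, 0.999, -0.0]
wrist_force: [0.0, 0.8, -0.6]
finger_gap: 0.189
gripper_force: 51.3
```

```bash
python3 - <<'E'
from h import *
plan([524.2,51,155],94)
o=ctrl.get_obs();p=o["tcp_pos"]
b=ctrl.get_image("scene")[:,:,::-1]
cv2.imwrite("pics/r5s.png",b)
cv2.imwrite("pics/t5.png",cv2.resize(b[150:240,225:325],None,fx=6,fy=6,interpolation=cv2.INTER_CUBIC))
f=lambda P:(w2p("scene",P)-[225,150]+.5)*6-.5
print("pred tip",f([p[0],p[1],p[2]-94.8]),"pred ferrule",f([p[0],p[1],p[2]-94.8+61]),"pred port",f([524.2,51,44]))
print("1mm x,y:",f([525.2,51,44])-f([524.2,51,44]),f([524.2,52,44])-f([524.2,51,44]))
E
```

```text
rot [-0.01  0.01 -0.03] dp cm [0.09 0.12 1.24] tcp [525.2  49.9 167.4] clock 12.5
pred tip [[157.06779291 340.01886161]] pred ferrule [[152.86380047 200.72123262]] pred port [[154.93145295 402.20116504]]
1mm x,y: [[ 1.8246204  -1.23053578]] [[-1.96428262 -1.06815856]]
```

View pics/t5.png

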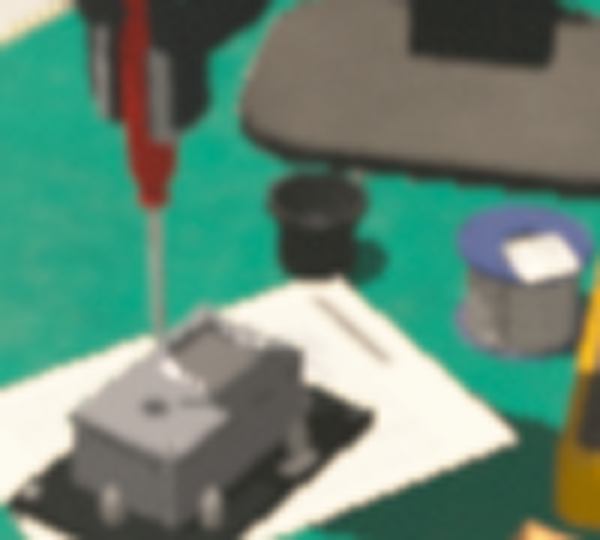

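Port at (156,407) and blade from (154,207) down to about (160,345). Both sit about 5 px below prediction, so they agree to about 1 mm. A quick subpixel check of the blade columns and the port.

```bash
python3 - <<'E'
from h import *
b=cv2.imread("pics/r5s.png").astype(float)
p=np.array([525.2,49.9]);tip=167.4-94.8
for r in range(187,205,2):
    row=b[r,244:257]; d=np.abs(row-np.median(b[r,240:262],axis=0)).sum(1); d[d<25]=0
    c=(d*np.arange(244,257)).sum()/max(d.sum(),1)
    zs=np.linspace(tip,tip+61,200);q=w2p("scene",[[*p,z] for z in zs]);pc=np.interp(r-1,q[::-1,1],q[::-1,0])
    print(r,round(c,2),"pred",round(pc,2))
print(b[213:223,243:258].mean(2).astype(int)); print(w2p("scene",[524.2,51,44]))
E
```

```text
187 250.37 pred 250.15
189 250.39 pred 250.21
191 250.43 pred 250.27
193 250.42 pred 250.33
195 250.54 pred 250.39
197 250.63 pred 250.45
199 250.64 pred 250.51
201 250.69 pred 250.57
203 250.22 pred 250.63
[[195 186 177 175 175 175 175 175 175 179 189 194 191 186 168]
 [177 175 175 175 175 175 174 174 175 175 176 177 178 178 174]
 [176 175 175 175 174 174 169 167 168 171 174 174 171 169 170]
 [175 175 175 174 172 165 151 144 146 157 168 167 157 152 152]
 [174 175 175 174 169 153 126 113 116 135 158 163 152 145 146]
 [175 176 175 175 170 155 130 115 118 134 158 169 168 167 166]
 [175 175 175 174 174 167 154 146 148 156 168 174 175 175 175]
 [170 174 175 175 175 174 171 170 170 171 175 176 174 175 175]
 [152 164 171 173 174 175 176 175 175 175 175 175 176 175 173]
 [118 138 154 164 169 173 174 175 175 175 175 176 175 172 166]]
[[250.40524216 216.61686084]]
```

Emit:
carry_out(
  moves=[
    {"dp": [0.1, 0.15, 1.0], "rot": [0, 0, 0], "jaw": 1},
    {"dp": [0, 0, 1.0], "rot": [0, 0, 0], "jaw": 1},
    {"dp": [0, 0, 0], "rot": [0, 0, 0], "jaw": 1},
    {"dp": [0, 0, 0], "rot": [0, 0, 0], "jaw": 1},
    {"dp": [0, 0, 0], "rot": [0, 0, 0], "jaw": 1},
  ],
)

```text
clock: 13.05
tcp_pos: [523.7, 52.6, 146.9]
tool_rot: [0.0, -0.035, 0.999, 0.0]
wrist_force: [0.5, 0.7, -0.5]
finger_gap: 0.189
gripper_force: 51.3
```

```bash
python3 - <<'E'
from h import *
plan([524.3,51.4,123],94)
E
```

```text
rot [ 0.  0. -0.] dp cm [-0.05 -0.12  2.39] tcp [523.7  52.6 146.9] clock 13.05
```

Emit:
carry_out(
  moves=[
    {"dp": [-0.05, -0.1, 0], "rot": [0, 0, 0], "jaw": 1},
    {"dp": [0, 0, 0], "rot": [0, 0, 0], "jaw": 1},
    {"dp": [0, 0, 0.4], "rot": [0, 0, 0], "jaw": 1},
    {"dp": [0, 0, 0.4], "rot": [0, 0, 0], "jaw": 1},
    {"dp": [0, 0, 0.4], "rot": [0, 0, 0], "jaw": 1},
    {"dp": [0, 0, 0], "rot": [0, 0, 0], "jaw": 1},
    {"dp": [0, 0, 0], "rot": [0, 0, 0], "jaw": 1},
    {"dp": [0, 0, 0], "rot": [0, 0, 0], "jaw": 1},
  ],
)

```text
clock: 13.85
tcp_pos: [524.2, 51.6, 134.9]
tool_rot: [0.0, -0.035, 0.999, -0.0]
wrist_force: [-0.1, 0.2, -0.2]
finger_gap: 0.186
gripper_force: 51.3
```

Emit:
carry_out(
  moves=[
    {"dp": [0, 0, 0.4], "rot": [0, 0, 0], "jaw": 1},
    {"dp": [0, 0, 0.4], "rot": [0, 0, 0], "jaw": 1},
    {"dp": [0, 0, 0.2], "rot": [0, 0, 0], "jaw": 1},
    {"dp": [0, 0, 0], "rot": [0, 0, 0], "jaw": 1},
    {"dp": [0, 0, 0], "rot": [0, 0, 0], "jaw": 1},
  ],
)

```text
clock: 14.35
tcp_pos: [524.1, 51.7, 124.7]
tool_rot: [-0.0, -0.035, 0.999, -0.0]
wrist_force: [-0.7, 0.2, -0.5]
finger_gap: 0.194
gripper_force: 51.3
```

Emit:
carry_out(
  moves=[
    {"dp": [0, 0, 0.2], "rot": [0, 0, 0], "jaw": 1},
    {"dp": [0, 0, 0.1], "rot": [0, 0, 0], "jaw": 1},
    {"dp": [0, 0, 0], "rot": [0, 0, 0], "jaw": 1},
    {"dp": [0, 0, 0], "rot": [0, 0, 0], "jaw": 1},
  ],
)

```text
clock: 14.75
tcp_pos: [524.4, 51.7, 122.1]
tool_rot: [0.0, -0.035, 0.999, 0.0]
wrist_force: [-0.6, -0.6, 2.3]
finger_gap: 0.191
gripper_force: 51.5
```

Emit:
carry_out(
  moves=[
    {"dp": [0, 0, 0.15], "rot": [0, 0, 0], "jaw": 1},
    {"dp": [0, 0, 0.15], "rot": [0, 0, 0], "jaw": 1},
    {"dp": [0, 0, 0], "rot": [0, 0, 0], "jaw": 1},
    {"dp": [0, 0, 0], "rot": [0, 0, 0], "jaw": 1},
  ],
)

```text
clock: 15.15
tcp_pos: [524.4, 51.7, 119.0]
tool_rot: [0.0, -0.035, 0.999, 0.0]
wrist_force: [-0.3, -0.2, 4.0]
finger_gap: 0.19
gripper_force: 51.6
```

Emit:
carry_out(
  moves=[
    {"dp": [0, 0, 0.1], "rot": [0, 0, 0], "jaw": 1},
    {"dp": [0, 0, 0], "rot": [0, 0, 0], "jaw": 1},
    {"dp": [0, 0, 0], "rot": [0, 0, 0], "jaw": 1},
  ],
)

```text
clock: 15.45
tcp_pos: [524.3, 51.6, 117.9]
tool_rot: [0.0, -0.035, 0.999, 0.0]
wrist_force: [0.5, 0.1, 3.2]
finger_gap: 0.193
gripper_force: 51.7
```

Emit:
carry_out(
  moves=[
    {"dp": [0, 0, 0.05], "rot": [0, 0, 0], "jaw": 1},
    {"dp": [0, 0, 0], "rot": [0, 0, 0], "jaw": 1},
    {"dp": [0, 0, 0], "rot": [0, 0, 0], "jaw": 1},
  ],
)

```text
clock: 15.75
tcp_pos: [524.3, 51.6, 117.5]
tool_rot: [0.0, -0.035, 0.999, 0.0]
wrist_force: [0.9, 0.1, 5.4]
finger_gap: 0.189
gripper_force: 52.1
```

Emit:
carry_out(
  moves=[
    {"dp": [0, 0, 0.05], "rot": [0, 0, 0], "jaw": 1},
    {"dp": [0, 0, 0], "rot": [0, 0, 0], "jaw": 1},
    {"dp": [0, 0, 0], "rot": [0, 0, 0], "jaw": 1},
  ],
)

```text
clock: 16.05
tcp_pos: [524.4, 51.7, 117.4]
tool_rot: [0.0, -0.035, 0.999, -0.0]
wrist_force: [-1.3, 0.2, 7.5]
finger_gap: 0.194
gripper_force: 52.5
```

The TCP has stopped at 117.4 while the force rises to about 7.5 N, so the button is on its stop. Hold for more than 3 s.

Emit:
carry_out(
  moves=[
    {"dp": [0, 0, 0], "rot": [0, 0, 0], "jaw": 1},
    {"dp": [0, 0, 0], "rot": [0, 0, 0], "jaw": 1},
    {"dp": [0, 0, 0], "rot": [0, 0, 0], "jaw": 1},
    {"dp": [0, 0, 0], "rot": [0, 0, 0], "jaw": 1},
    {"dp": [0, 0, 0], "rot": [0, 0, 0], "jaw": 1},
    {"dp": [0, 0, 0], "rot": [0, 0, 0], "jaw": 1},
    {"dp": [0, 0, 0], "rot": [0, 0, 0], "jaw": 1},
    {"dp": [0, 0, 0], "rot": [0, 0, 0], "jaw": 1},
  ],
)

```text
clock: 16.85
tcp_pos: [524.4, 51.7, 117.4]
tool_rot: [0.0, -0.035, 0.999, -0.0]
wrist_force: [-0.1, 0.3, 7.5]
finger_gap: 0.19
gripper_force: 52.5
```

Emit:
carry_out(
  moves=[
    {"dp": [0, 0, 0], "rot": [0, 0, 0], "jaw": 1},
    {"dp": [0, 0, 0], "rot": [0, 0, 0], "jaw": 1},
    {"dp": [0, 0, 0], "rot": [0, 0, 0], "jaw": 1},
    {"dp": [0, 0, 0], "rot": [0, 0, 0], "jaw": 1},
    {"dp": [0, 0, 0], "rot": [0, 0, 0], "jaw": 1},
    {"dp": [0, 0, 0], "rot": [0, 0, 0], "jaw": 1},
    {"dp": [0, 0, 0], "rot": [0, 0, 0], "jaw": 1},
    {"dp": [0, 0, 0], "rot": [0, 0, 0], "jaw": 1},
  ],
)

```text
clock: 17.65
tcp_pos: [524.4, 51.7, 117.4]
tool_rot: [0.0, -0.035, 0.999, -0.0]
wrist_force: [-0.4, -0.2, 7.7]
finger_gap: 0.188
gripper_force: 52.5
```

Emit:
carry_out(
  moves=[
    {"dp": [0, 0, 0], "rot": [0, 0, 0], "jaw": 1},
    {"dp": [0, 0, 0], "rot": [0, 0, 0], "jaw": 1},
    {"dp": [0, 0, 0], "rot": [0, 0, 0], "jaw": 1},
    {"dp": [0, 0, 0], "rot": [0, 0, 0], "jaw": 1},
    {"dp": [0, 0, 0], "rot": [0, 0, 0], "jaw": 1},
    {"dp": [0, 0, 0], "rot": [0, 0, 0], "jaw": 1},
    {"dp": [0, 0, 0], "rot": [0, 0, 0], "jaw": 1},
    {"dp": [0, 0, 0], "rot": [0, 0, 0], "jaw": 1},
  ],
)

```text
clock: 18.45
tcp_pos: [524.4, 51.7, 117.4]
tool_rot: [0.0, -0.035, 0.999, -0.0]
wrist_force: [0.5, 0.3, 6.7]
finger_gap: 0.187
gripper_force: 52.5
```

Emit:
carry_out(
  moves=[
    {"dp": [0, 0, 0], "rot": [0, 0, 0], "jaw": 1},
    {"dp": [0, 0, 0], "rot": [0, 0, 0], "jaw": 1},
    {"dp": [0, 0, 0], "rot": [0, 0, 0], "jaw": 1},
    {"dp": [0, 0, 0], "rot": [0, 0, 0], "jaw": 1},
    {"dp": [0, 0, 0], "rot": [0, 0, 0], "jaw": 1},
    {"dp": [0, 0, 0], "rot": [0, 0, 0], "jaw": 1},
    {"dp": [0, 0, 0], "rot": [0, 0, 0], "jaw": 1},
    {"dp": [0, 0, 0], "rot": [0, 0, 0], "jaw": 1},
  ],
)

```text
clock: 19.25
tcp_pos: [524.4, 51.7, 117.4]
tool_rot: [0.0, -0.035, 0.999, -0.0]
wrist_force: [-0.4, -0.5, 7.5]
finger_gap: 0.187
gripper_force: 52.5
```

Emit:
carry_out(
  moves=[
    {"dp": [0, 0, 0], "rot": [0, 0, 0], "jaw": 1},
    {"dp": [0, 0, 0], "rot": [0, 0, 0], "jaw": 1},
    {"dp": [0, 0, 0], "rot": [0, 0, 0], "jaw": 1},
    {"dp": [0, 0, 0], "rot": [0, 0, 0], "jaw": 1},
  ],
)

```text
clock: 19.65
tcp_pos: [524.4, 51.7, 117.4]
tool_rot: [0.0, -0.035, 0.999, -0.0]
wrist_force: [-1.3, -0.8, 7.9]
finger_gap: 0.192
gripper_force: 52.5
```

```bash
python3 -c "
from workcell import ctrl
print(ctrl.sign_off())"
```

```text
the job is handed in; nothing more can be done
None
```

I seated the open-port gateway in the cradle and let go of it. The screwdriver is still gripped, holding the reset button at its stop with about 7.5 N; it had been down for over 3 s at 19.7 s, when I handed the job in.

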